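# Load the last vial into the latched vial heater

## Task

Press the blue thumb latch of the vial heater so that its clear hood springs fully open, take the one blue-capped vial still standing in the grey rack and seat it in the empty well of the heating block, right to the bottom, then press the hood down until the latch snaps and keeps it shut. Work gently: do not lean on the latch pad, the vial or the hood harder than they need, and leave the other vials and things where they are.

Things in the scene. Friction and masses are not known exactly. Their poses are not given: they have to be found in the camera images.
- heater: Vial heater, fixed white case 210 mm (x) by 170 mm (y). Origin: centre of its underside, z up; its front, with the thumb latch, faces its -x. Deck 70 mm up. In it lies a block with four wells at x = -12, y = -45, -15, 15, 45 mm; the one at +15 is empty, the others hold vials. The hood covers the deck from x = -45 to 81, y = -75 to 75 mm; shut, its flat top is 106 mm up.
- free_well (a point): Nominal centre of the mouth of the empty well, level with the deck; axes as the heater. The block is clamped with play in its bay, so the real well is off by up to 3.5 mm along x and y: find it by feel. It is 16.2 mm across, sharp-edged, 27 mm deep; a seated vial stands 21 mm out, as do its neighbours 30 mm away along y, so straddle it along the heater's x.
- pad_top (a point): Centre of the top of the blue thumb pad, 28 mm (heater x) by 44 mm (y), 78.5 mm up, 85 mm in front (-x) of the heater's origin, 40 mm in front of the shut hood. Sprung: press it straight down. Its travel is about 6 mm to a firm stop; the latch lets go after about 4 mm, at 3 to 4 N. More than 15 N breaks it.
- thumb_pad: The same thumb pad as a body, the front arm of a rocker; its origin is the pivot inside the case, at (-47.5, 0, 66) mm of the heater, so press at pad_top instead. It sits in a recess of the deck 62 mm wide (y), from x = -105 to -60 mm of the heater, whose floor is 58 mm up.
- latch (a joint): Turn of the latch rocker in rad: 0 at rest, about 0.11 lets the hood go, 0.155 the stop. It springs back when freed, and is pushed aside for a moment as the hood snaps shut.
- lid (a joint): Angle of the hood in rad: 0 latched shut, 1.9 fully open (leaning 19 degrees back past upright). A spring throws it open in about 1 s and holds it there; shut, it still lifts with about 3 N. To snap it shut push it to -0.01 or just below (hard stop -0.02): the catch rides over the latch nose at a force of up to about 12 N at the press mark. It then holds near 0.
- hood: The clear hood; origin on its hinge line at the back. In its own frame (the heater's axes when shut) the outer face is the plane z = 28 mm from x = -120 (front edge) to 6 mm, 150 mm wide (y); walls reach to z = -6 mm and a front tongue 30 mm wide, at x = -130, to z = -43 mm. Open, the outer face looks to the heater's back: bring it over from behind. More than 20 N cracks it.
- hood_hinge (a point): Middle of the hinge line, at (75, 0, 78) mm of the heater; the line runs along the heater's y.
- hood_press (a point): Centre of the blue press mark (22 by 60 mm) on the hood's outer face near its front edge, at (-105, 0, 28.5) mm of the hood. Push here to close it.
- vial: The blue-capped vial in the rack, to be loaded. 48 mm tall, 15 mm in diameter, about 20 g (0.7 to 1.4 of that), sealed amber glass vial; the top 10 mm is the screw cap, of the same diameter as the glass; foot edge chamfered 0.8 mm; origin at the centre of its foot, z up its axis. More than 15 N between it and the heater cracks it.
- rack: Grey vial rack, fixed, 52 mm (x) by 156 mm (y), 30 mm high, origin at the centre of its underside; four holes in a row along its y, 36 mm apart, 17 mm across, 22 mm deep: vials stand 26 mm out of it. Three holes are taken, by the blue-capped vial and two white-capped ones in any order.
- white_vial_a: White-capped vial in the rack, same size. Leave it.
- white_vial_b: White-capped vial in the rack, same size. Leave it.
- solvent: Amber solvent bottle, 160 mm tall, 68 mm in diameter. Leave it.
- cap_jar: Low open glass dish, 55 mm tall, 72 mm across. Leave it.
- crimper: Hand crimper with two blue handles lying on the table, about 170 mm long. Leave it.
There are look-alikes about, which are no part of the job. What is meant by the cap_jar is not orange, and is the smaller of those in its own colour. There is more than one size of the crimper; the job needs the larger.

How it is judged (in metres and radians):
On the way, in this order (a step that is already met when the one before it is completed fails the run):
1. the thumb latch has let the hood spring open (value of joint lid above 1.6 rad), for 0.2 s.
2. the vial is seated in the empty well with the hood open (horizontal distance between vial and free_well below 0.006 m and z of vial in the frame of free_well below -0.0235 m and angle between vial's own z axis and vertical below 0.12 rad and value of joint lid above 1 rad and contact force between vial and the fingers below 0.5 N), for 0.2 s.
At the end, for the whole second after the job is handed in: Hood latched shut by itself (lid under 0.015 rad, latch back under 0.03); the vial at rest in the formerly empty well, upright within 0.12 rad, foot within 6 mm sideways of free_well and at least 23.5 mm below its mouth; every other vial and thing upright, within 10 mm of its start (horizontal distance between vial and free_well below 0.006 m and z of vial in the frame of free_well below -0.0235 m and angle between vial's own z axis and vertical below 0.12 rad and value of joint lid below 0.015 rad and value of joint latch below 0.03 rad and linear speed of vial below 0.02 m/s and distance of each of white_vial_a, white_vial_b, solvent, cap_jar, crimper from where it was at the start of the episode below 0.01 m and angle between each of white_vial_a, white_vial_b, solvent, cap_jar, crimper's own z axis and vertical below 0.1 rad); the robot touches nothing.
It fails at once if more than 15 N on the thumb pad (contact force between thumb_pad and the fingers above 15 N or contact force between thumb_pad and the arm above 15 N).
It fails at once if more than 20 N on the hood (contact force between hood and the fingers above 20 N or contact force between hood and the arm above 20 N).
It fails at once if more than 15 N between the vial and the heater (contact force between vial and heater above 15 N).
It fails at once if another vial or thing pushed more than 20 mm away or tipped over (distance of any of white_vial_a, white_vial_b, solvent, cap_jar, crimper from where it was at the start of the episode above 0.02 m or angle between any of white_vial_a, white_vial_b, solvent, cap_jar, crimper's own z axis and vertical above 0.5 rad).
It also fails if it takes over 72 s, if anything falls off the work surface, if the arm or the gripper's body presses on something with over 40 N, if the wrist force passes 120 N, or if a joint passes its speed limit or range.

## Robot

A 6-joint arm with a two-finger parallel gripper is mounted at the origin on the work surface. World frame = base frame: x ahead of the robot, y to its left, z up, the work surface at z = 0. Lengths are in mm, angles in rad, forces in N, time in s.
With the tool pointing down it reaches from about 375 to 975 mm from the base axis. Payload 3.8 kg.
Tool frame: the origin (TCP) lies on the front face of the gripper's body, between the roots of the fingers; the fingertips stand 73 mm ahead of it and the grasp point (between the pads) lies 54 mm ahead of it; z points along the fingers, y is the line along which they close (so a half turn about z gives the same grasp; the last joint's range is limited). The gripper opens to 85 mm and grips with 20 to 120 N. Pads are 22 mm wide; open, the fingers measure 114 mm over their backs; the gripper's body (76 mm by 85 mm) begins 54 mm behind the grasp point. The pads swing forward as they close: fully open they stand 13 mm farther back than shut.
Start: joints at [-1.185, 0.264, 1.604, -0, 1.274, -0.037], TCP at [276.957, -615.559, 303.88] pointing down, gripper open.
Joint ranges: [-2.63, 2.63], [-0.94, 2.18], [0.31, 2.57], [-1.31, 4.45], [0, 2.66], [-2.55, 2.55]. Speed limits (rad/s): [2.57, 2.57, 3.14, 3.14, 3.14, 3.14].

## Interface

Orientations are given as a unit quaternion [x, y, z, w].
In Python, from workcell import observe, capture, close_job gives the robot as it stands.
- The arm moves only by the tool send_rows, never from a script. Its argument "deltas" is a list that holds one entry, the list of rows, each a list of 4 numbers: the shift along the tool's x, y, z in cm, then the turn about the tool's z in rad. In form: [[[x, y, z, turn], ...]]. A call has 1 to 12 rows; each row shifts and turns the commanded pose from where the row before left it, along the tool's axes as they then stand; what a row does not reach is not made up. A row lasts 1/12 s, in which the tool goes at most 41.7 mm and 7.16 degrees, less where a joint would pass 70% of its speed; a pose out of reach is approached as far as the arm can. A call with a gripper value outside its range is refused whole. "jaw" is the finger opening in cm, from 0 to 8.54, set as the call begins (left out, the last holds). The fingers move at their own pace and stop on an object; "newtons" is the grip in N (left out, the last holds). Time passes only in rows, so rows that do not move let the fingers close. It gives the time, the measured TCP pose, the force, the opening and the grip force at its end, in the units of the state.
- observe(): the state, without advancing time (a new reading comes with each control period).
- capture(name): name is "scene" or "top"; returns a dict with "color" (420x560x3 uint8, red, green, blue), "range_z" (420x560 float32, mm along the optical axis (not along the pixel's ray), 0 where there is no reading), "camera_matrix" (3x3 intrinsics, pixels), "k1" (the pictures are not rectified: a ray, as slopes to the right and down, at radius r is drawn at 1 + k1 r^2 times it, then the intrinsics apply), "xyz" and "rotation" of the camera in the world. Camera axes: x right, y up, looking along -z (the intrinsics and any distortion apply to the point x, -y, -z); pixel columns grow to the right and rows downward; lengths in mm; the calibration is good to about 2 mm. A picture is of the moment at which its call begins.
- close_job(): hands the job in; it is judged then, once.
The state is a dict: "t": time; "qpos": joint angles; "joint_velocities": joint speeds; "joint_torque": joint torques, N m; "ee_pos": TCP position; "tool_rot": TCP orientation; "force": force on the tool from outside, world axes, zero at the start; "wrist_torque": the same for the moment, N m; "opening": opening from 0.0 (shut) to 1.0 (fully open); "gripper_force": force on a finger pad.
Only numpy, scipy, OpenCV 4.12 (cv2) and the standard library are available. Lean on these libraries where they do the work, as an engineer would, in place of code of your own. Each camera call takes 0.05 s, during which the arm holds its last target. There are 200 camera calls.

## Working session

There is one attempt and no reset: what is moved stays moved. The work goes in short steps, Python scripts to look and compute and a tool call to move; the robot and the scene stay as the last step left them, time stands still between calls to the robot, and variables do not carry over. Pictures are saved under pics/ and viewed, at most 10 in all, crops included, and the job is handed in when it is done.

Besides the shell and the picture viewer there is one more tool, called after ">>>" as a command line: name --argument value ..., lists and objects as JSON in quotes. send_rows: Moves the arm, as the interface text tells. Its arguments: {"type":"object","properties":{"deltas":{"type":"array"},"jaw":{"type":"number"},"newtons":{"type":"number"}},"required":["deltas"]}

```bash
mkdir -p pics; cat > h.py <<'E'
import numpy as np, cv2
from workcell import observe, capture, close_job
def save(n,c): cv2.imwrite('pics/'+n+'.png',cv2.cvtColor(c,cv2.COLOR_RGB2BGR))
def ray(c,u,v):
    K=np.array(c["camera_matrix"]);d=np.array([c["k1"],0,0,0.])
    p=np.array([(u-K[0,2])/K[0,0],(v-K[1,2])/K[1,1]]);q=p.copy()
    for _ in range(20): q=p/(1+c["k1"]*(q@q))
    return np.array(c["rotation"]).reshape(3,3)@np.array([q[0],-q[1],-1.])
def onz(c,u,v,z):
    r=ray(c,u,v);o=np.array(c["xyz"]);return o+r*(z-o[2])/r[2]
def pt(c,u,v): return np.array(c["xyz"])+ray(c,u,v)*c["range_z"][int(v),int(u)]
E
python3 - <<'E'
from h import *
import pickle
for n in("scene","top"):
    c=capture(n);pickle.dump(c,open(n+'.pkl','wb'));save(n+'0',c["color"]);print(n,c["xyz"],c["rotation"],c["camera_matrix"],c["k1"])
print(observe())
E
```

```text
scene [1006.96540254  -25.86842337  939.85623562] [0.18969356 0.20509621 0.7031086  0.65390381] [[393.79439162   0.         282.32768462]
 [  0.         393.79439162 211.49668286]
 [  0.           0.           1.        ]] -0.05138035590302335
top [ 327.52250673  -77.38431167 1692.45252527] [ 0.02777416 -0.02758233 -0.70248793  0.7106184 ] [[505.69258883   0.         278.18382892]
 [  0.         505.69258883 219.37543848]
 [  0.           0.           1.        ]] 0.06229342048066372
{'t': 0.1, 'qpos': array([-1.18490750e+00,  2.64685004e-01,  1.60523457e+00, -6.35794356e-06,
        1.27370154e+00, -3.68938538e-02]), 'joint_velocities': array([-0.00016328, -0.00025653, -0.00209517,  0.0018767 , -0.00132776,
        0.00196889]), 'joint_torque': array([ 4.90819366e-04, -5.16707003e+01, -3.68590808e+01, -1.81328659e-05,
        6.35131204e-03,  1.32575732e-06]), 'ee_pos': array([ 276.76042141, -615.09277391,  302.68307983]), 'tool_rot': array([ 9.77739231e-01,  2.09821277e-01, -1.79076293e-04, -9.98299598e-04]), 'force': array([ 0.25316818,  0.51658686, -0.28829146]), 'wrist_torque': array([-0.02541337,  0.00535922,  0.04588984]), 'gripper_force': 0.0, 'opening': 0.9999687735894146}
```

Rotation is a quaternion; fix and view.

```bash
sed -i 's/np.array(c\["rotation"\]).reshape(3,3)/R.from_quat(c["rotation"]).as_matrix()/; 1a from scipy.spatial.transform import Rotation as R' h.py
```

```text
(no output)
```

View pics/scene0.png

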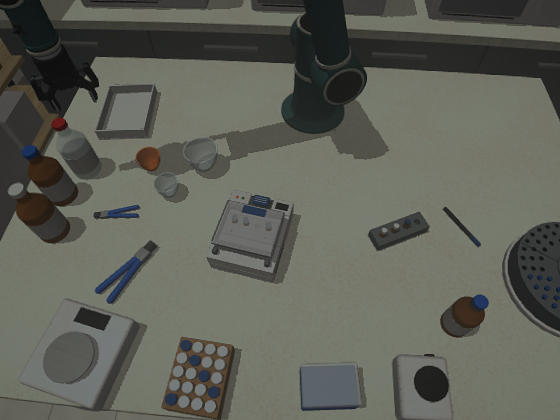

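View pics/top0.png

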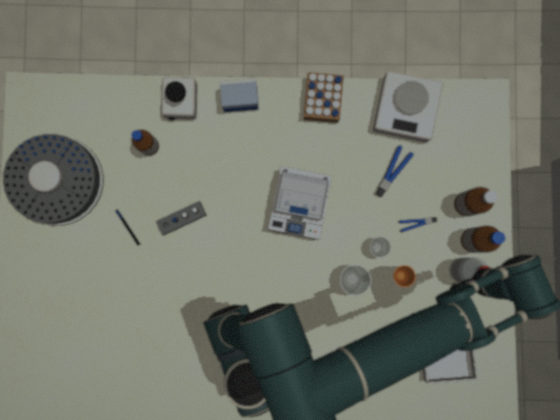

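The heater is at scene (250,235) / top (298,203) with its pad toward the robot. The rack is at scene (399,230) / top (182,218). Blue candidates for the vial are the rack's blue cap, the caps in the brown box (scene 200,375), the carousel caps (550,270) and the bottle caps (480,302; 33,152). Only the one in the small grey rack fits the description. I'll check it in a crop.

```bash
python3 - <<'E'
from h import *
import pickle
s=pickle.load(open('scene.pkl','rb'));t=pickle.load(open('top.pkl','rb'))
a=lambda c,u,v,w,h,k:cv2.resize(c["color"][v:v+h,u:u+w],None,fx=k,fy=k,interpolation=cv2.INTER_CUBIC)
A=np.hstack([a(s,200,185,100,75,4),a(s,360,195,100,75,4)]);B=np.hstack([a(t,255,165,80,60,5)[:300],a(t,150,190,80,60,5)])
B=np.hstack([a(t,255,165,80,80,3.75)[:300],a(t,145,190,100,60,5)])
save('crop1',np.vstack([A,B[:, :800]]))
E
```

```text
(no output)
```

View pics/crop1.png

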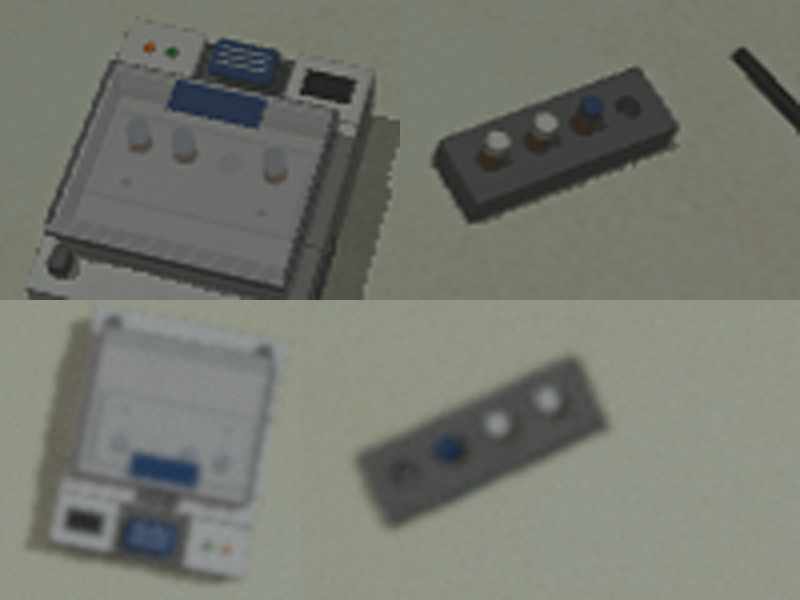

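The crop confirms it: in the rack the order is empty hole, blue cap (scene 407,221; top 175,220), white, white. The heater shows the pad, the press mark and the empty third well. Now I'll measure.

```bash
python3 - <<'E'
from h import *
import pickle
S={n:pickle.load(open(n+'.pkl','rb')) for n in('scene','top')}
box={'scene':[(205,185,300,280),(365,205,435,255)],'top':[(262,165,332,245),(152,195,212,240)]}
hgt=[{'pad':78.5,'press':106.5},{'cap':56}]
for n,c in S.items():
    hsv=cv2.cvtColor(cv2.GaussianBlur(c['color'],(0,0),.6),cv2.COLOR_RGB2HSV)
    for bi,(a,b,d,e) in enumerate(box[n]):
        m=cv2.inRange(hsv,(100,110,40),(130,255,255));mm=np.zeros_like(m);mm[b:e,a:d]=m[b:e,a:d]
        k,l,st,ce=cv2.connectedComponentsWithStats(mm)
        for i in range(1,k):
            if st[i,4]>8:
                print(n,bi,ce[i].round(1),st[i,4],{q:onz(c,*ce[i],z)[:2].round(1).tolist() for q,z in hgt[bi].items()},'depthz',pt(c,*ce[i]).round(1))
    # height-based outlines
    v,u=np.mgrid[0:420,0:560]
    for bi,(a,b,d,e) in enumerate(box[n]):
        P=np.array([pt(c,x,y) for y in range(b,e) for x in range(a,d)])
        lo,hi=[(60,76),(24,36)][bi]
        zz=P[:,2];q=P[(zz>lo)&(zz<hi)]
        r=cv2.minAreaRect(q[:,:2].astype(np.float32));print(n,'rect',bi,r,len(q),np.percentile(q[:,2],[5,50,95]).round(1), np.median(zz[zz<20]))
E
```

```text
scene 0 [253.6 210.6] 116 {'pad': [463.5, -141.7], 'press': [481.1, -137.9]} depthz [ 480.8 -138.   105.9]
scene rect 0 ((512.45458984375, -142.73614501953125), (170.90834045410156, 211.93310546875), 79.75125885009766) 1575 [63.6 70.6 73.4] 0.9862023576565662
scene rect 1 ((459.4332275390625, 247.30740356445312), (55.01163101196289, 158.0630645751953), 25.46565818786621) 879 [27.2 30.9 33.7] 1.1901814289615231
top 0 [298.4 209.9] 74 {'pad': [485.3, -140.5], 'press': [482.6, -139.4]} depthz [ 482.4 -139.3  108.5]
top rect 0 ((511.7767028808594, -146.01808166503906), (170.24081420898438, 210.45240783691406), 79.4697265625) 1161 [62.2 69.1 74.7] -0.30280220412919334
top rect 1 ((460.6251525878906, 245.2921905517578), (52.9984245300293, 159.20968627929688), 25.18041229248047) 587 [24.9 29.5 34.6] -0.3542126874829137
```

```bash
cat >> h.py <<'E'
def psi():
    m=R.from_quat(observe()['tool_rot']).as_matrix();return np.degrees(np.arctan2(m[1,0],m[0,0]))
H=np.array([512.1,-144.4]);HY=np.radians(-10.4)
def hw(x,y): return H+np.array([x*np.cos(HY)-y*np.sin(HY),x*np.sin(HY)+y*np.cos(HY)])
def go(xy,z,ps):
    o=observe();p=psi();d=np.array([xy[0],xy[1],z])-o['ee_pos'];a=np.radians(ps)
    t=np.array([d[0]*np.cos(a)+d[1]*np.sin(a),d[0]*np.sin(a)-d[1]*np.cos(a),-d[2]])/10
    print('psi',p.round(2),'turn',np.radians((p-ps+180)%360-180).round(3),'shift cm after turn',t.round(3))
E
python3 - <<'E'
from h import *
import pickle
go(hw(-90,0),180,-10.4)
for n,b in(('scene',(380,210,430,240)),('top',(160,205,195,230))):
    c=pickle.load(open(n+'.pkl','rb'));hsv=cv2.cvtColor(c['color'],cv2.COLOR_RGB2HSV);m=cv2.inRange(hsv,(100,70,20),(135,255,255));w=np.zeros_like(m);w[b[1]:b[3],b[0]:b[2]]=m[b[1]:b[3],b[0]:b[2]]
    k,l,st,ce=cv2.connectedComponentsWithStats(w)
    for i in range(1,k): print(n,ce[i],st[i,4],onz(c,*ce[i],54))
E
```

```text
psi 24.22 turn 0.604 shift cm after turn [  5.65  -50.544  12.268]
scene [407.9 220.7] 20 [450.26503669 264.4197492   54.        ]
top [174.125  219.3125] 16 [452.40224172 261.07538914  54.        ]
```

>>> send_rows --deltas '[[[0,0,0,0.1],[0,0,0,0.1],[0,0,0,0.1],[0,0,0,0.1],[0,0,0,0.1],[0,0,0,0.1]]]' --jaw 0 --newtons 30

```text
t: 0.6
ee_pos: [276.8, -615.2, 303.1]
tool_rot: [0.996, -0.091, -0.0, -0.001]
force: [1.0, 0.3, -0.1]
opening: 0.142
gripper_force: 0.0
```

>>> send_rows --deltas '[[[0.4,-3.6,0,0],[0.4,-3.6,0,0],[0.4,-3.6,0,0],[0.4,-3.6,0,0],[0.4,-3.6,0,0],[0.4,-3.6,0,0],[0.4,-3.6,0,0],[0.4,-3.6,0,0],[0.4,-3.6,0,0],[0.4,-3.6,0,0],[0.4,-3.6,0,0],[0.4,-3.6,0,0]]]'

```text
t: 1.6
ee_pos: [400.1, -197.0, 303.5]
tool_rot: [0.996, -0.089, -0.0, -0.0]
force: [0.4, -0.6, 1.3]
opening: 0.001
gripper_force: 0.0
```

>>> send_rows --deltas '[[[0.4,-3.6,0,0],[0.45,-3.5,0,0],[0,0,3,0],[0,0,3,0],[0,0,3,0],[0,0,2,0],[0,0,1,0],[0,0,0,0],[0,0,0,0],[0,0,0,0]]]'

```text
t: 2.43
ee_pos: [422.3, -130.9, 185.4]
tool_rot: [0.996, -0.089, 0.001, 0.0]
force: [0.3, 0.0, -0.1]
opening: 0.0
gripper_force: 0.0
```

```bash
python3 - <<'E'
from h import *
go(hw(-90,0),160,-10.4);print(observe()['ee_pos'],observe()['force'])
E
```

```text
psi -10.17 turn 0.004 shift cm after turn [ 0.077 -0.295  2.535]
[ 422.29186401 -130.91562649  185.35069659] [ 0.27777699  0.00744576 -0.10530795]
```

>>> send_rows --deltas '[[[0.1,-0.3,1.0,0],[0,0,1.0,0],[0,0,0.5,0],[0,0,0,0],[0,0,0,0]]]'

```text
t: 2.85
ee_pos: [422.3, -127.4, 158.2]
tool_rot: [0.996, -0.088, -0.001, -0.0]
force: [0.1, 0.5, 0.5]
opening: 0.0
gripper_force: 0.0
```

>>> send_rows --deltas '[[[0,0,0.2,0],[0,0,0.2,0],[0,0,0.1,0],[0,0,0.1,0],[0,0,0,0]]]'

```text
t: 3.27
ee_pos: [422.7, -127.6, 152.7]
tool_rot: [0.996, -0.088, -0.0, -0.0]
force: [0.4, 0.2, -0.9]
opening: -0.0
gripper_force: 0.0
```

>>> send_rows --deltas '[[[0,0,0.1,0],[0,0,0.1,0],[0,0,0.1,0],[0,0,0,0]]]'

```text
t: 3.6
ee_pos: [422.7, -127.6, 149.9]
tool_rot: [0.996, -0.088, -0.0, -0.0]
force: [-0.6, -0.4, 2.0]
opening: 0.002
gripper_force: 1.0
```

Contact; 2 N so far.

>>> send_rows --deltas '[[[0,0,0.1,0],[0,0,0.1,0],[0,0,0,0],[0,0,0,0]]]'

```text
t: 3.93
ee_pos: [422.4, -127.5, 147.7]
tool_rot: [0.996, -0.088, -0.0, -0.0]
force: [-3.7, -0.3, 2.6]
opening: -0.002
gripper_force: 1.6
```

>>> send_rows --deltas '[[[0,0,0.1,0],[0,0,0,0],[0,0,0,0]]]'

```text
t: 4.18
ee_pos: [422.5, -127.6, 146.8]
tool_rot: [0.996, -0.088, -0.0, -0.0]
force: [-3.8, 1.2, 3.5]
opening: 0.001
gripper_force: 2.0
```

```bash
python3 - <<'E'
from h import *
import pickle
print(observe()['force'],observe()['ee_pos'])
c=capture('top');c0=pickle.load(open('top.pkl','rb'))
P=pt(c,298,208);print(P, pt(c0,298,208)); print(max(pt(c,u,v)[2] for u in range(280,325) for v in range(165,200)))
E
```

```text
[-3.78842407  1.21721135  3.50448133] [ 422.5157187  -127.5659988   146.77244951]
[ 453.60500945 -125.02522381  451.31028329] [ 488.30102072 -138.13528737  109.7665775 ]
1692.4525252722785
```

>>> send_rows --deltas '[[[0,0,0.1,0],[0,0,0,0],[0,0,0,0]]]'

```text
t: 4.48
ee_pos: [422.6, -127.6, 145.8]
tool_rot: [0.996, -0.088, -0.0, -0.0]
force: [-3.2, 0.1, 3.9]
opening: -0.003
gripper_force: 2.3
```

```bash
python3 - <<'E'
from h import *
print(observe()['force'],observe()['wrist_torque'],observe()['ee_pos'])
c=capture('scene');save('s1',cv2.resize(c["color"][110:290,180:340],None,fx=3.3,fy=3.3,interpolation=cv2.INTER_CUBIC))
E
```

```text
[-3.18028494  0.12106891  3.89967722] [ 0.06203874  0.61976111 -0.03279372] [ 422.56822154 -127.57415556  145.80133121]
```

View pics/s1.png

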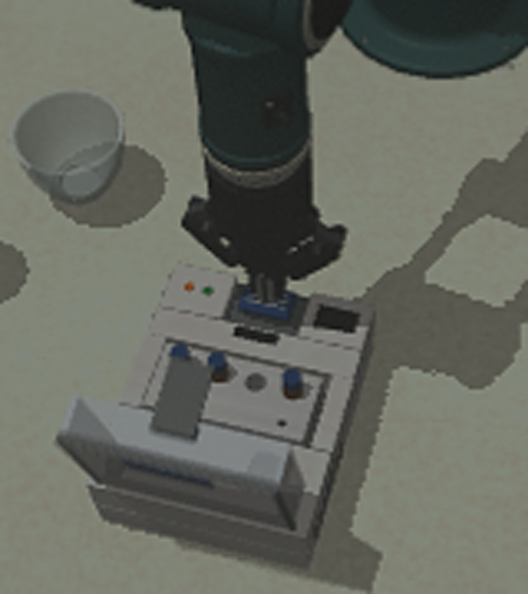

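The picture shows the hood standing open at the back, with the empty well at crop (256,381), i.e. scene (257.6,225.5). I'll retract and measure the well and its neighbours.

>>> send_rows --deltas '[[[0,0,-0.5,0],[0,0,-2,0],[0,0,-3,0],[0,0,-3,0],[0,0,-3,0],[0,0,-1,0],[0,-1.5,0,-0.12],[0,-3.5,0,-0.12],[0,-3.5,0,-0.12],[0,-3.5,0,-0.12],[0,-3.5,0,-0.12],[0,-3.5,0,-0.12]]]' --jaw 5

```text
t: 5.53
ee_pos: [394.4, 58.4, 270.8]
tool_rot: [0.963, 0.271, 0.001, -0.0]
force: [1.2, 0.2, 0.1]
opening: 0.583
gripper_force: 0.0
```

```bash
python3 - <<'E'
from h import *
import pickle
go((452.2,262.7),200,115.3)
for n in('scene','top'):
    c=capture(n);pickle.dump(c,open(n+'1.pkl','wb'))
    K=np.array(c['camera_matrix']);M=R.from_quat(c['rotation']).as_matrix()
    def proj(p):
        q=M.T@(np.array(p)-c['xyz']);s=np.array([q[0],-q[1]])/-q[2];s=s*(1+c['k1']*(s@s));return K[:2,:2]@s+K[:2,2]
    hsv=cv2.cvtColor(c['color'],cv2.COLOR_RGB2HSV)
    for y,z in((-45,91),(-15,91),(15,70),(45,91)):
        u,v=proj([*hw(-12,y),z]);g=6;x0,y0=int(u)-g,int(v)-g
        pw=hsv[y0:y0+2*g+1,x0:x0+2*g+1]
        m=cv2.inRange(pw,(95,90,15),(135,255,255)) if z>80 else (pw[...,2]<0.75*np.median(pw[...,2])).astype(np.uint8)
        k,l,st,ce=cv2.connectedComponentsWithStats(m)
        for i in range(1,k):
            if st[i,4]>4:
                q=onz(c,ce[i][0]+x0,ce[i][1]+y0,z-(4 if z>80 else 0))[:2]-hw(-12,y);a=-HY
                print(n,y,st[i,4],'pix',(ce[i]+[x0,y0]).round(1),'off heater',(q[0]*np.cos(a)-q[1]*np.sin(a)).round(1),(q[0]*np.sin(a)+q[1]*np.cos(a)).round(1))
E
```

```text
psi 31.41 turn -1.464 shift cm after turn [16.    13.962  7.079]
scene -45 19 pix [233.8 216.4] off heater -1.8 -2.8
scene -15 18 pix [245.  218.7] off heater -2.4 -3.1
scene 15 10 pix [259.9 219.3] off heater -19.8 0.4
scene 15 29 pix [257.  225.4] off heater -0.4 -1.8
scene 45 20 pix [268.  223.9] off heater -2.2 -2.5
top 15 9 pix [290.4 209.8] off heater -18.6 8.9
```

>>> send_rows --deltas '[[[0,0,0,-0.12],[0,0,0,-0.12],[0,0,0,-0.12],[0,0,0,-0.12],[0,0,0,-0.12],[0,0,0,-0.12],[0,0,0,-0.12],[0,0,0,-0.12],[0,0,0,-0.12],[0,0,0,-0.12],[0,0,0,-0.12],[0,0,0,-0.12]]]'

```text
t: 6.63
ee_pos: [394.7, 56.1, 270.6]
tool_rot: [0.546, 0.838, 0.0, 0.0]
force: [0.4, -0.0, -0.7]
opening: 0.584
gripper_force: 0.0
```

>>> send_rows --deltas '[[[2.5,2.3,0,-0.024],[2.5,2.3,0,0],[2.5,2.3,0,0],[2.5,2.3,0,0],[2.5,2.3,0,0],[2.5,2.3,0,0],[1,0.2,2,0],[0,0,2.5,0],[0,0,2.5,0],[0,0,0,0],[0,0,0,0],[0,0,0,0]]]'

```text
t: 7.63
ee_pos: [455.1, 260.5, 201.7]
tool_rot: [0.538, 0.843, 0.001, 0.0]
force: [0.8, 0.1, 1.3]
opening: 0.584
gripper_force: 0.0
```

```bash
python3 - <<'E'
from h import *
import pickle
go((452.2,262.7),113,115.3)
c=capture('top');pickle.dump(c,open('top2.pkl','wb'))
save('t2',np.hstack([cv2.resize(c["color"][150:250,250:350],None,fx=4,fy=4,interpolation=cv2.INTER_CUBIC),cv2.resize(c["color"][170:270,130:230],None,fx=4,fy=4)]))
E
```

```text
psi 114.91 turn -0.007 shift cm after turn [ 0.325 -0.172  8.875]
```

View pics/t2.png

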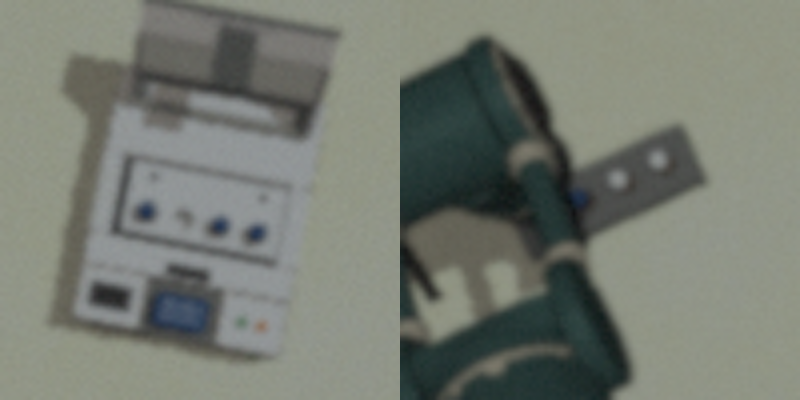

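The top view shows the hood open. The caps are at crop (146,210), (218,226), (256,233), the well at (184,217) and the pad at (180,312). I'll compute the block offset from the caps and the pad, then descend on the vial.

```bash
python3 - <<'E'
from h import *
import pickle
for n,box in(('top2',(265,180,325,235)),('scene1',(225,180,290,240))):
    c=pickle.load(open(n+'.pkl','rb'));a0,b0,a1,b1=box
    w=cv2.resize(c['color'][b0:b1,a0:a1],None,fx=4,fy=4,interpolation=cv2.INTER_LINEAR)
    hsv=cv2.cvtColor(w,cv2.COLOR_RGB2HSV);m=cv2.inRange(hsv,(100,90,15),(135,255,255))
    k,l,st,ce=cv2.connectedComponentsWithStats(m)
    for i in range(1,k):
        if st[i,4]<80: continue
        u,v=(ce[i]+.5)/4-.5+[a0,b0]
        z=78.5 if st[i,4]>800 else (90 if 'top' in n else 87)
        q=onz(c,u,v,z)[:2]-H;a=-HY
        print(n,st[i,4],round(u,1),round(v,1),z,'heater xy',(q[0]*np.cos(a)-q[1]*np.sin(a)).round(1),(q[0]*np.sin(a)+q[1]*np.cos(a)).round(1))
E
```

```text
top2 1280 294.5 228.1 78.5 heater xy -86.7 -0.0
scene1 127 256.8 195.9 87 heater xy -89.2 -9.1
scene1 732 260.8 201.8 87 heater xy -74.1 6.4
scene1 246 233.8 216.3 87 heater xy -13.9 -47.7
scene1 249 245.0 218.8 87 heater xy -14.1 -18.0
scene1 262 267.9 223.9 87 heater xy -14.0 42.4
```

>>> send_rows --deltas '[[[0.3,-0.2,2,0],[0,0,2,0],[0,0,2,0],[0,0,1.5,0],[0,0,0,0],[0,0,0,0],[0,0,0,0]]]'

```text
t: 8.27
ee_pos: [452.5, 263.1, 127.9]
tool_rot: [0.538, 0.843, 0.002, 0.001]
force: [1.4, -0.3, 0.3]
opening: 0.584
gripper_force: 0.0
```

```bash
python3 - <<'E'
from h import *
go((452.2,262.7),113,115.3);print(observe()['ee_pos'],observe()['force'])
E
```

```text
psi 114.96 turn -0.006 shift cm after turn [-0.018 -0.047  1.495]
[452.54410267 263.0672582  127.94811353] [ 1.42567079 -0.28912231  0.29896112]
```

>>> send_rows --deltas '[[[0,0,1,0],[0,0,0.5,0],[0,0,0,0],[0,0,0,0]]]'

```text
t: 8.6
ee_pos: [450.8, 262.4, 110.5]
tool_rot: [0.537, 0.843, -0.0, -0.0]
force: [-0.0, 0.1, 0.6]
opening: 0.586
gripper_force: 0.0
```

>>> send_rows --deltas '[[[0,0,0,0],[0,0,0,0],[0,0,0,0],[0,0,0,0],[0,0,0,0],[0,0,0,0],[0,0,0,0],[0,0,0,0]]]' --jaw 0.8 --newtons 25

```text
t: 9.27
ee_pos: [451.2, 262.6, 111.1]
tool_rot: [0.537, 0.843, 0.0, 0.0]
force: [0.6, 0.7, 2.0]
opening: 0.158
gripper_force: 24.5
```

```bash
python3 - <<'E'
from h import *
import pickle
print(observe()['ee_pos'],observe()['force'],observe()['opening'])
c=pickle.load(open('top2.pkl','rb'));a0,b0=275,190
w=cv2.resize(c['color'][b0:220,a0:325],None,fx=4,fy=4,interpolation=cv2.INTER_LINEAR).astype(int)
sat=w[...,2]-w[...,0]
m=(sat>25).astype(np.uint8)
k,l,st,ce=cv2.connectedComponentsWithStats(m)
for i in range(1,k):
    if st[i,4]<30: continue
    u,v=(ce[i]+.5)/4-.5+[a0,b0];q=onz(c,u,v,90)[:2]-H;a=-HY
    print(st[i,4],round(u,1),round(v,1),(q[0]*np.cos(a)-q[1]*np.sin(a)).round(1),(q[0]*np.sin(a)+q[1]*np.cos(a)).round(1))
E
```

```text
[451.21386667 262.62323059 111.09253967] [0.59574378 0.69641429 2.00916627] 0.15756933766705822
87 286.3 202.2 -11.3 41.7
88 304.7 205.8 -11.5 -18.1
94 313.9 207.7 -11.7 -48.0
```

>>> send_rows --deltas '[[[0,0,-0.5,0],[0,0,-1,0],[0,0,-2,0],[0,0,-3,0],[0,0,-3,0],[0,0,-1.5,0.1],[0,0,-1,0.1],[0,0,0,0.1],[0,0,0,0.1],[0,0,0,0.1],[0,0,0,0.117],[0,0,0,0]]]'

```text
t: 10.27
ee_pos: [450.9, 262.5, 231.7]
tool_rot: [0.769, 0.639, 0.0, 0.0]
force: [0.2, 0.1, -0.2]
opening: 0.157
gripper_force: 24.6
```

```bash
python3 - <<'E'
from h import *
go(hw(-12.5,12),190,79.6);print(observe()['opening'])
E
```

```text
psi 79.47 turn -0.002 shift cm after turn [-37.714  12.116   4.171]
0.15708530382365338
```

>>> send_rows --deltas '[[[-1.5,0.5,0,0],[-3.5,1.1,0,0],[-3.5,1.1,0,0],[-3.5,1.1,0,0],[-3.5,1.1,0,0],[-3.5,1.1,0,0],[-3.5,1.1,0,0],[-3.5,1.1,0,0],[-3.5,1.1,0,0],[-3.5,1.1,0,0],[-3.0,1.1,0,0],[-1.2,0.7,0,0]]]'

```text
t: 11.27
ee_pos: [504.2, -128.9, 231.6]
tool_rot: [0.768, 0.64, -0.0, 0.001]
force: [-1.0, 0.5, 0.4]
opening: 0.153
gripper_force: 24.6
```

>>> send_rows --deltas '[[[0,0,1.5,0],[0,0,1.5,0],[0,0,1,0],[0,0,0,0],[0,0,0,0],[0,0,0,0]]]'

```text
t: 11.77
ee_pos: [504.5, -124.9, 191.5]
tool_rot: [0.768, 0.641, 0.0, 0.0]
force: [-0.5, 0.7, 0.0]
opening: 0.152
gripper_force: 24.6
```

```bash
python3 - <<'E'
from h import *
go(hw(-12.5,12),178,79.6);print(observe()['ee_pos'],observe()['force'])
import pickle
c=capture('scene');save('s2',cv2.resize(c["color"][150:270,190:330],None,fx=5,fy=5,interpolation=cv2.INTER_CUBIC))
E
```

```text
psi 79.72 turn 0.002 shift cm after turn [-0.58  -0.149  1.351]
[ 504.48309832 -124.9093058   191.50660768] [-0.51145425  0.65143568  0.04965947]
```

View pics/s2.png

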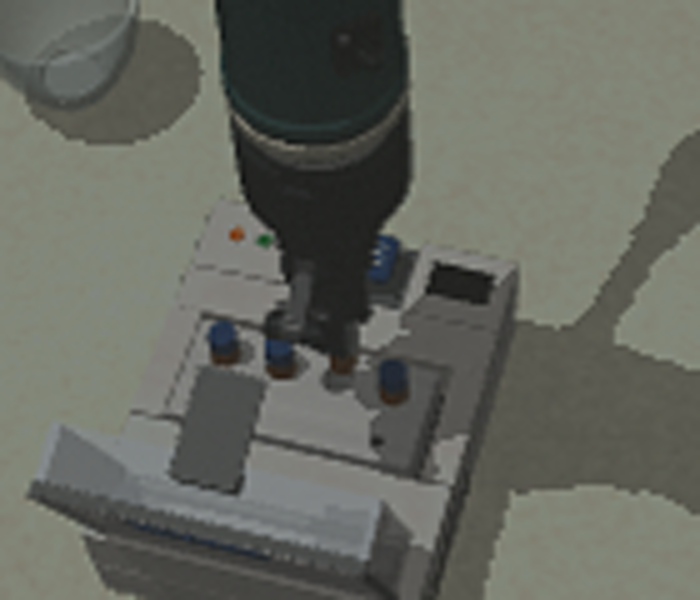

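The crop shows the vial held just above the empty well at (340,375), between its neighbours. I'll align it and descend by feel.

>>> send_rows --deltas '[[[-0.3,-0.1,0,0],[-0.3,0,0,0],[0,0,0.7,0],[0,0,0.6,0],[0,0,0,0],[0,0,0,0]]]'

```text
t: 12.32
ee_pos: [501.4, -130.9, 176.9]
tool_rot: [0.768, 0.64, -0.0, -0.001]
force: [0.6, -0.4, -1.0]
opening: 0.156
gripper_force: 24.6
```

>>> send_rows --deltas '[[[0,0,0.2,0],[0,0,0.2,0],[0,0,0,0],[0,0,0,0]]]'

```text
t: 12.65
ee_pos: [502.0, -131.0, 173.7]
tool_rot: [0.768, 0.64, -0.0, -0.0]
force: [-0.2, 0.5, 0.3]
opening: 0.155
gripper_force: 24.6
```

>>> send_rows --deltas '[[[0,0,0.1,0],[0,0,0.1,0],[0,0,0,0],[0,0,0,0]]]'

```text
t: 12.98
ee_pos: [502.5, -131.1, 172.7]
tool_rot: [0.768, 0.64, 0.0, 0.0]
force: [-0.5, 2.0, 4.6]
opening: 0.154
gripper_force: 25.0
```

>>> send_rows --deltas '[[[0.05,0,0,0],[0.05,0,0,0],[0,0,0,0],[0,0,0,0]]]'

```text
t: 13.32
ee_pos: [502.6, -130.4, 172.5]
tool_rot: [0.768, 0.64, 0.0, 0.001]
force: [-1.2, -0.2, 6.3]
opening: 0.156
gripper_force: 25.0
```

```bash
python3 - <<'E'
from h import *
o=observe();d=o['ee_pos'][:2]-H;a=-HY
print(o['ee_pos'],o['force'],o['wrist_torque'],d[0]*np.cos(a)-d[1]*np.sin(a),d[0]*np.sin(a)+d[1]*np.cos(a))
E
```

```text
[ 502.64601915 -130.41949688  172.51904495] [-1.19294795 -0.18285577  6.30681672] [-0.14803575  0.12748052 -0.01131342] -11.822414322192468 12.044199473865838
```

>>> send_rows --deltas '[[[0,0,-0.05,0],[0.05,0,0,0],[0.05,0,0,0],[0,0,0,0],[0,0,0,0]]]'

```text
t: 13.73
ee_pos: [502.2, -128.8, 171.8]
tool_rot: [0.768, 0.64, -0.0, -0.0]
force: [0.0, 0.1, 0.7]
opening: 0.152
gripper_force: 24.6
```

```bash
cat >>h.py <<'E'
def st():
    o=observe();d=o['ee_pos'][:2]-H;a=-HY
    print('z',o['ee_pos'][2].round(1),'F',o['force'].round(1),'T',o['wrist_torque'].round(3),'heater xy',(d[0]*np.cos(a)-d[1]*np.sin(a)).round(2),(d[0]*np.sin(a)+d[1]*np.cos(a)).round(2))
E
python3 -c "
from h import *
st()"
```

```text
z 171.8 F [0.  0.1 0.7] T [-0.091 -0.109 -0.013] heater xy -12.55 13.51
```

Force gone and z lower: the vial has dropped over the well mouth. Descend carefully.

>>> send_rows --deltas '[[[0,0,0.1,0],[0,0,0.1,0],[0,0,0,0],[0,0,0,0]]]'

```text
t: 14.07
ee_pos: [502.2, -129.0, 170.0]
tool_rot: [0.768, 0.64, -0.0, -0.0]
force: [0.7, 0.7, 0.6]
opening: 0.154
gripper_force: 24.6
```

```bash
python3 -c "
from h import *
st()"
```

```text
z 170.0 F [0.7 0.7 0.6] T [-0.105 -0.13  -0.03 ] heater xy -12.5 13.4
```

>>> send_rows --deltas '[[[0,0,0.15,0],[0,0,0.15,0],[0,0,0.15,0],[0,0,0.15,0],[0,0,0,0]]]'

```text
t: 14.48
ee_pos: [502.3, -129.0, 164.0]
tool_rot: [0.768, 0.64, -0.0, -0.0]
force: [0.6, 0.0, -0.6]
opening: 0.156
gripper_force: 24.6
```

>>> send_rows --deltas '[[[0,0,0.15,0],[0,0,0.15,0],[0,0,0.15,0],[0,0,0.15,0],[0,0,0,0]]]'

```text
t: 14.9
ee_pos: [502.3, -129.1, 158.1]
tool_rot: [0.768, 0.64, -0.0, -0.0]
force: [0.1, -1.4, -0.2]
opening: 0.154
gripper_force: 24.6
```

>>> send_rows --deltas '[[[0,0,0.15,0],[0,0,0.15,0],[0,0,0.1,0],[0,0,0.1,0],[0,0,0,0]]]'

```text
t: 15.32
ee_pos: [502.4, -129.1, 153.2]
tool_rot: [0.768, 0.64, -0.0, -0.0]
force: [-0.2, -0.1, -0.2]
opening: 0.157
gripper_force: 24.6
```

```bash
python3 -c "
from h import *
st()"
```

```text
z 153.2 F [-0.2 -0.1 -0.2] T [-0.016 -0.066  0.014] heater xy -12.31 13.32
```

Smooth so far; the bottom is expected at about 146.

>>> send_rows --deltas '[[[0,0,0.15,0],[0,0,0.15,0],[0,0,0.1,0],[0,0,0,0],[0,0,0,0]]]'

```text
t: 15.73
ee_pos: [502.4, -129.1, 149.3]
tool_rot: [0.768, 0.64, -0.0, -0.0]
force: [0.5, 0.2, -0.4]
opening: 0.154
gripper_force: 24.6
```

>>> send_rows --deltas '[[[0,0,0.1,0],[0,0,0.1,0],[0,0,0,0],[0,0,0,0]]]'

```text
t: 16.07
ee_pos: [502.4, -129.1, 147.3]
tool_rot: [0.768, 0.64, 0.0, 0.0]
force: [-0.2, -0.1, -0.2]
opening: 0.154
gripper_force: 24.6
```

>>> send_rows --deltas '[[[0,0,0.05,0],[0,0,0.05,0],[0,0,0,0],[0,0,0,0]]]'

```text
t: 16.4
ee_pos: [502.4, -129.1, 146.4]
tool_rot: [0.768, 0.64, 0.0, 0.0]
force: [-0.1, -1.0, -0.8]
opening: 0.154
gripper_force: 24.6
```

>>> send_rows --deltas '[[[0,0,0.05,0],[0,0,0.05,0],[0,0,0,0],[0,0,0,0]]]'

```text
t: 16.73
ee_pos: [502.7, -129.2, 146.0]
tool_rot: [0.768, 0.64, 0.0, 0.0]
force: [-0.7, 0.1, 6.2]
opening: 0.154
gripper_force: 25.0
```

>>> send_rows --deltas '[[[0,0,0.05,0],[0,0,0,0],[0,0,0,0]]]'

```text
t: 16.98
ee_pos: [502.8, -129.2, 146.0]
tool_rot: [0.768, 0.64, 0.0, 0.0]
force: [-2.1, 0.3, 8.0]
opening: 0.154
gripper_force: 25.3
```

Bottomed. Ease off, release, rise.

>>> send_rows --deltas '[[[0,0,-0.08,0],[0,0,0,0]]]'

```text
t: 17.15
ee_pos: [502.5, -129.1, 146.0]
tool_rot: [0.768, 0.64, 0.0, 0.0]
force: [-0.8, -0.5, 4.4]
opening: 0.154
gripper_force: 25.0
```

>>> send_rows --deltas '[[[0,0,0,0],[0,0,0,0],[0,0,0,0],[0,0,0,0],[0,0,0,0],[0,0,0,0]]]' --jaw 3.5

```text
t: 17.65
ee_pos: [502.3, -129.1, 145.5]
tool_rot: [0.768, 0.64, -0.0, -0.0]
force: [-0.5, 0.7, -0.1]
opening: 0.411
gripper_force: 0.0
```

>>> send_rows --deltas '[[[0,0,-0.5,0],[0,0,-1.5,0],[0,0,-3,0],[0,0,-3,0],[0,0,-3,0],[0,0,-3,0],[0,0,-3,0],[0,0,-3,0],[0,0,-2,0],[0,0,-1,0],[0,0,0,0],[0,0,0,0]]]'

```text
t: 18.65
ee_pos: [502.3, -129.0, 375.4]
tool_rot: [0.768, 0.64, 0.0, 0.0]
force: [0.1, 1.2, -1.0]
opening: 0.409
gripper_force: 0.0
```

```bash
python3 - <<'E'
from h import *
import pickle
st();c=capture('scene');t=capture('top');pickle.dump(t,open('top3.pkl','wb'));pickle.dump(c,open('scene3.pkl','wb'))
save('s3',np.hstack([cv2.resize(c["color"][170:290,190:290],None,fx=4,fy=4,interpolation=cv2.INTER_CUBIC),cv2.resize(t["color"][130:250,240:340],None,fx=4,fy=4)]))
E
```

```text
z 375.4 F [ 0.1  1.2 -1. ] T [ 0.022 -0.038 -0.018] heater xy -12.43 13.34
```

View pics/s3.png

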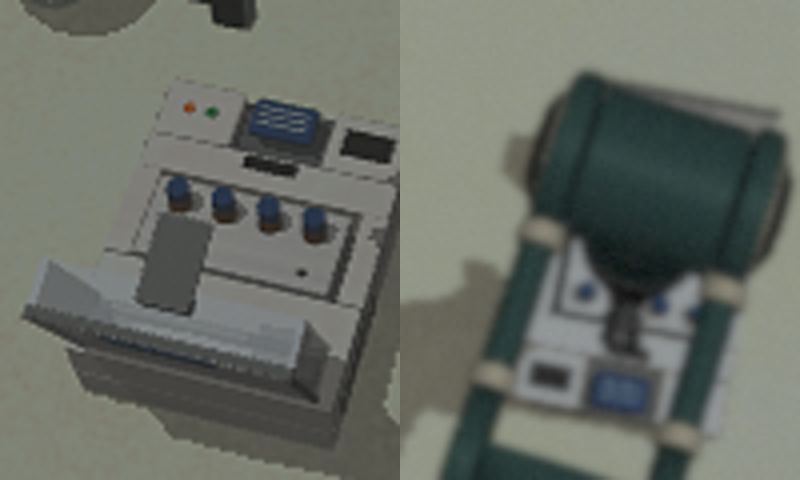

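All four blue caps stand equal in the block (left crop 178,190 … 315,222), so the vial is seated and the hood is open. Next, go round behind the hood.

>>> send_rows --deltas '[[[0,0,0,0.12],[0,0,0,0.12],[0,0,0,0.12],[0,0,0,0.12],[0,0,0,0.12],[0,0,0,0.12],[0,0,0,0.12],[0,0,0,0.12],[0,0,0,0.12],[0,0,0,0.12],[0,0,0,0.12],[0,0,0,0.12]]]' --jaw 0

```text
t: 19.75
ee_pos: [501.6, -128.9, 373.0]
tool_rot: [1.0, -0.028, -0.002, -0.001]
force: [-0.3, -0.9, 0.2]
opening: -0.003
gripper_force: 0.0
```

>>> send_rows --deltas '[[[0,0,0,0.12],[0,0,0,0.01],[1.5,0.2,0,0],[3,0.2,0,0],[3,0.2,0,0],[3,0.2,0,0],[3,0.2,0,0],[3,0.3,0,0],[1.7,0.1,0,0],[0.5,0,0,0],[0,0,0,0],[0,0,0,0]]]'

```text
t: 20.75
ee_pos: [683.1, -176.1, 374.1]
tool_rot: [0.996, -0.089, -0.002, -0.0]
force: [-0.3, -0.1, 0.5]
opening: -0.001
gripper_force: 0.0
```

```bash
python3 -c "
from h import *
st();go(hw(175,0),243,-10.4)"
```

```text
z 374.1 F [-0.3 -0.1  0.5] T [0.02 0.05 0.03] heater xy 173.92 -0.34
psi -10.24 turn 0.003 shift cm after turn [ 0.108 -0.034 13.114]
```

>>> send_rows --deltas '[[[0,0,1.5,0],[0,0,3,0],[0,0,3,0],[0,0,3,0],[0,0,2,0],[0,0,0.6,0],[-0.5,0,0,0],[-0.5,0,0,0],[-0.5,0,0,0],[-0.5,0,0,0],[0,0,0,0],[0,0,0,0]]]'

```text
t: 21.75
ee_pos: [664.4, -172.9, 246.4]
tool_rot: [0.996, -0.09, 0.001, 0.0]
force: [-0.3, -0.4, -1.3]
opening: -0.002
gripper_force: 0.0
```

>>> send_rows --deltas '[[[-0.5,0,-0.15,0],[-0.5,0,-0.15,0],[-0.5,0,-0.15,0],[-0.5,0,-0.15,0]]]'

```text
t: 22.08
ee_pos: [644.9, -169.3, 251.8]
tool_rot: [0.996, -0.09, 0.001, 0.0]
force: [2.4, -0.2, 2.7]
opening: -0.003
gripper_force: 1.3
```

```bash
python3 -c "
from h import *
st()"
```

```text
z 251.8 F [ 2.4 -0.2  2.7] T [-0.039 -0.452 -0.01 ] heater xy 135.11 -0.54
```

Contact at a few newtons. I'll follow the arc.

>>> send_rows --deltas '[[[-0.5,0,-0.1,0],[-0.5,0,-0.1,0],[-0.5,0,-0.1,0],[-0.5,0,-0.1,0]]]'

```text
t: 22.42
ee_pos: [624.2, -165.5, 254.7]
tool_rot: [0.996, -0.09, -0.0, -0.0]
force: [2.0, 0.9, 1.5]
opening: -0.003
gripper_force: 1.1
```

>>> send_rows --deltas '[[[-0.5,0,-0.07,0],[-0.5,0,-0.07,0],[-0.5,0,-0.07,0],[-0.5,0,-0.07,0],[-0.5,0,-0.07,0],[-0.5,0,-0.05,0]]]'

```text
t: 22.92
ee_pos: [594.4, -160.0, 258.1]
tool_rot: [0.996, -0.09, -0.001, -0.0]
force: [2.6, -0.2, -1.7]
opening: -0.002
gripper_force: 0.9
```

```bash
python3 -c "
from h import *
st()"
```

```text
z 258.1 F [ 2.6 -0.2 -1.7] T [-0.121 -0.364  0.03 ] heater xy 83.81 -0.51
```

>>> send_rows --deltas '[[[-0.5,0,0,0],[-0.5,0,0.03,0],[-0.5,0,0.05,0],[-0.5,0,0.07,0],[-0.5,0,0.08,0],[-0.5,0,0.1,0]]]'

```text
t: 23.42
ee_pos: [565.4, -154.8, 255.4]
tool_rot: [0.996, -0.09, 0.0, 0.0]
force: [2.0, -0.0, -0.6]
opening: -0.004
gripper_force: 1.0
```

>>> send_rows --deltas '[[[-0.5,0,0.18,0],[-0.5,0,0.2,0],[-0.5,0,0.22,0],[-0.5,0,0.25,0],[-0.5,0,0.28,0],[-0.5,0,0.3,0]]]'

```text
t: 23.92
ee_pos: [535.9, -149.4, 241.3]
tool_rot: [0.996, -0.09, 0.0, 0.0]
force: [0.7, -0.1, 4.4]
opening: 0.003
gripper_force: 1.7
```

```bash
python3 -c "
from h import *
st()"
```

```text
z 241.3 F [ 0.7 -0.1  4.4] T [ 0.065 -0.088  0.002] heater xy 24.27 -0.64
```

>>> send_rows --deltas '[[[-0.5,0,0.4,0],[-0.5,0,0.45,0],[-0.5,0,0.45,0],[-0.5,0,0.5,0],[-0.5,0,0.5,0]]]'

```text
t: 24.33
ee_pos: [511.2, -145.0, 217.4]
tool_rot: [0.996, -0.09, 0.0, 0.0]
force: [2.1, 0.1, 2.9]
opening: 0.001
gripper_force: 1.5
```

>>> send_rows --deltas '[[[-0.4,0,0.45,0],[-0.3,0,0.45,0],[-0.35,0,0.45,0],[-0.3,0,0.45,0]]]'

```text
t: 24.67
ee_pos: [498.4, -142.6, 199.6]
tool_rot: [0.996, -0.09, 0.0, 0.0]
force: [2.5, -0.4, 1.6]
opening: -0.003
gripper_force: 1.4
```

```bash
python3 -c "
from h import *
st()"
```

```text
z 199.6 F [ 2.5 -0.4  1.6] T [-0.025 -0.448 -0.025] heater xy -13.77 -0.74
```

>>> send_rows --deltas '[[[-0.3,0,0.35,0],[-0.3,0,0.3,0],[-0.3,0,0.3,0],[-0.3,0,0.3,0],[-0.2,0,0.25,0],[0,0,0,0]]]'

```text
t: 25.17
ee_pos: [484.1, -140.0, 184.8]
tool_rot: [0.996, -0.09, -0.0, -0.0]
force: [0.8, 0.4, 2.6]
opening: 0.002
gripper_force: 1.4
```

>>> send_rows --deltas '[[[0,0,0.1,0],[0,0,0.1,0],[0,0,0,0],[0,0,0,0]]]'

```text
t: 25.5
ee_pos: [484.0, -140.0, 183.5]
tool_rot: [0.996, -0.09, -0.001, -0.0]
force: [-1.7, -0.1, 7.2]
opening: -0.0
gripper_force: 3.6
```

```bash
python3 -c "
from h import *
st()"
```

```text
z 183.5 F [-1.7 -0.1  7.2] T [0.054 0.401 0.011] heater xy -28.46 -0.7
```

Force is rising as the catch meets the nose. I'll take small steps.

>>> send_rows --deltas '[[[0,0,0.05,0],[0,0,0.05,0],[0,0,0,0],[0,0,0,0]]]'

```text
t: 25.83
ee_pos: [483.6, -139.9, 182.2]
tool_rot: [0.996, -0.09, -0.001, -0.0]
force: [-3.0, 0.1, 7.3]
opening: -0.003
gripper_force: 3.2
```

>>> send_rows --deltas '[[[0,0,0.05,0],[0,0,0,0],[0,0,0,0]]]'

```text
t: 26.08
ee_pos: [483.5, -139.9, 181.6]
tool_rot: [0.996, -0.09, -0.002, -0.0]
force: [-2.1, 0.9, 6.1]
opening: 0.001
gripper_force: 3.2
```

>>> send_rows --deltas '[[[0,0,0.05,0],[0,0,0,0],[0,0,0,0]]]'

```text
t: 26.33
ee_pos: [483.4, -139.9, 181.0]
tool_rot: [0.996, -0.09, -0.002, -0.0]
force: [-3.6, -0.1, 7.2]
opening: -0.003
gripper_force: 3.2
```

>>> send_rows --deltas '[[[0,0,0.05,0],[0,0,0.05,0],[0,0,0,0],[0,0,0,0]]]'

```text
t: 26.67
ee_pos: [483.1, -139.8, 179.7]
tool_rot: [0.996, -0.09, -0.002, -0.0]
force: [-2.1, 0.3, 5.1]
opening: 0.005
gripper_force: 2.5
```

>>> send_rows --deltas '[[[0,0,0.05,0],[0,0,0,0],[0,0,0,0]]]'

```text
t: 26.92
ee_pos: [483.6, -139.8, 178.9]
tool_rot: [0.996, -0.09, -0.001, -0.0]
force: [0.1, 0.6, 0.0]
opening: 0.005
gripper_force: 0.3
```

>>> send_rows --deltas '[[[0,0,0.05,0],[0,0,0,0],[0,0,0,0]]]'

```text
t: 27.17
ee_pos: [484.2, -139.9, 178.9]
tool_rot: [0.996, -0.09, -0.001, -0.0]
force: [-1.0, 0.8, 1.8]
opening: 0.001
gripper_force: 1.0
```

Force fell to zero: it snapped. One more small push for certainty, then retract and check.

>>> send_rows --deltas '[[[0,0,0.05,0],[0,0,0,0],[0,0,0,0]]]'

```text
t: 27.42
ee_pos: [484.6, -140.0, 178.6]
tool_rot: [0.996, -0.09, -0.0, -0.0]
force: [-2.4, 1.0, 4.1]
opening: -0.001
gripper_force: 2.1
```

>>> send_rows --deltas '[[[0,0,-0.1,0],[0,0,-0.2,0],[0,0,-0.5,0],[0,0,-1,0],[0,0,-2,0],[0,0,-3,0],[0,0,-3,0],[0,0,-3,0],[0,0,-3,0],[0,0,0,0]]]'

```text
t: 28.25
ee_pos: [487.7, -141.1, 345.3]
tool_rot: [0.996, -0.09, 0.007, 0.002]
force: [1.2, 0.4, 1.6]
opening: 0.002
gripper_force: 0.0
```

>>> send_rows --deltas '[[[0,-3.5,0,0],[0,-3.5,0,0],[0,-3.5,0,0],[0,-3.5,0,0],[0,-3.5,0,0],[0,-3.5,0,0],[0,-3.5,0,0],[0,0,0,0],[0,0,0,0],[0,0,0,0],[0,0,0,0]]]'

```text
t: 29.17
ee_pos: [528.5, 100.1, 336.7]
tool_rot: [0.996, -0.09, 0.0, 0.0]
force: [1.0, -0.3, -0.7]
opening: 0.0
gripper_force: 0.0
```

```bash
python3 - <<'E'
from h import *
st();c=capture('scene');t=capture('top')
import pickle
c0=pickle.load(open('scene.pkl','rb'))
save('s4',np.hstack([cv2.resize(c["color"][170:290,190:290],None,fx=4,fy=4,interpolation=cv2.INTER_CUBIC),cv2.resize(t["color"][130:250,240:340],None,fx=4,fy=4)]))
for u,v in((253,210),(250,212),(256,211)): print(pt(c,u,v).round(1),pt(c0,u,v).round(1))
E
```

```text
z 336.7 F [ 1.  -0.3 -0.7] T [-0.006  0.021 -0.035] heater xy -28.04 243.41
[ 478.3 -139.8  104.5] [ 479.7 -139.5  106.7]
[ 486.5 -146.3  107.3] [ 487.4 -146.1  108.7]
[ 480.6 -132.   104.3] [ 482.7 -131.6  107.7]
```

View pics/s4.png

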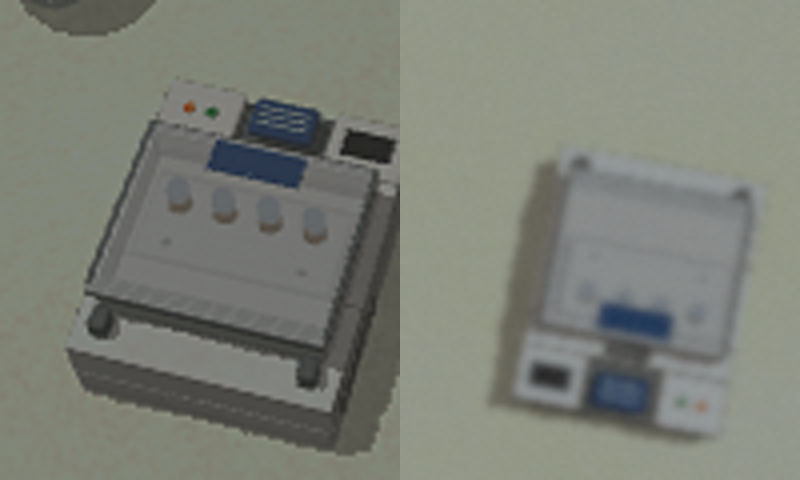

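The hood stays flat and shut after release, with four vials under it and nothing touching it. Handing in.

```bash
python3 -c "
from h import *
print(close_job())"
```

```text
the job is handed in; nothing more can be done
None
```

The hood sprang open, the blue-capped vial is at the bottom of the formerly empty well, the hood stays shut after release, and the job was handed in at about 29 s; no verdict was returned.

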